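# Put the missing pan back into the serving rack

### The arm

A 6-joint arm with a two-finger parallel gripper is mounted at the origin on the work surface. World frame = base frame: x ahead of the robot, y to its left, z up, the work surface at z = 0. Lengths are in m, angles in degrees, forces in N, time in s.
With the tool pointing down it reaches from about 0.3 to 0.75 m from the base axis. Payload 8.5 kg.
Tool frame: the origin (TCP) lies at the very end of the fingers, on their centre line; the grasp point (between the pads) lies grasp_offset behind it (grasp_offset is the distance from the TCP to the grasp point, in m); x points along the fingers, z is the direction in which the jaws open and shut, and the axes are right-handed (so a half turn about x gives the same grasp; the last joint's range is limited). The gripper opens to 85 mm and grips with 20 to 120 N. Pads are 22 mm wide; open, the fingers measure 114 mm over their backs; the gripper's body (76 mm by 85 mm) begins 54 mm behind the grasp point. The pads swing forward as they close: fully open they stand 13 mm farther back than shut.
Start: joints at [-88.31, 21.807, 74.336, -0, 83.858, -12.336], TCP at [0.133, -0.534, 0.231] pointing down, gripper open.
Joint ranges: [-178.18, 178.18], [-50.72, 133.34], [12.68, 142.11], [-81.47, 261.47], [9.98, 163.14], [-165.26, 165.26]. Speed limits (degrees/s): [136.94, 136.94, 180, 180, 180, 180].

### API

Orientations are given as a 3x3 rotation matrix whose columns are the frame's x, y, z axes.
In Python, from rig import observe, get_image, close_job, recognise, grasp_offset gives the robot as it stands.
- The arm moves only by the tool drive_tool, never from a script. Its argument "targets" is a list that holds one entry, the list of rows, each a list of 7 numbers: the shift along the tool's x, y, z in units of 50 mm (1.0 is 50 mm), then the turn, a rotation vector about the tool's x, y, z in rad, then the opening, from -1 (shut) to 1 (fully open), so that 0 is half open. A call has 1 to 5 rows; each row shifts and turns the commanded pose from where the row before left it, along the tool's axes as they then stand; what a row does not reach is not made up. A row lasts 1/10 s, in which the tool goes at most 50 mm and 8.59 degrees, less where a joint would pass 70% of its speed; a pose out of reach is approached as far as the arm can. A call is refused whole if a number of a shift passes 1 or a number of a turn 0.15, either way. A call with a gripper value outside its range is refused whole. The fingers move at their own pace and stop on an object; "force" is the grip in N (left out, the last holds). Time passes only in rows, so rows that do not move let the fingers close. It gives the time, the measured TCP pose, the force and the opening at its end, in the units of the state.
- observe(): the state, without advancing time (a new reading comes with each control period).
- get_image(name): name is "side" or "top" or "wrist"; returns a dict with "image" (384x512x3 uint8, red, green, blue), "fx", "fy", "cx", "cy" (pixels), "rvec" (rotation vector, rad) and "tvec" (3), from world to camera coordinates, as OpenCV has them. Camera axes: x right, y down, z forward; pixel columns grow to the right and rows downward; lengths in m; the calibration is good to about 2 mm. The wrist camera is an equidistant fisheye: a pixel r from the principal point sees the ray r / f radians off the axis. A picture is of the moment at which its call begins. There is no depth.
- close_job(): hands the job in, once; it reports no verdict.
Trained networks look in a picture, given as the dict that the camera call returned (one of the last four; its "shot" number tells which), for a name from the list of things; names that differ only in an ending like _2 or _b are one class to them, and where a whole thing is asked for, a point or a joint stands for the part that bears it (a point fixed in the world has none). Each returns a list of dicts, best first, with "p" (0 to 1); they miss things now and then, are a little off and sometimes report something else, mostly with a low value. They report only what shows in the picture. A call takes as long as a camera call. They do not tell look-alikes from the thing itself.
- recognise(label, picture): "at" ([column, row] as shares, 0 to 1, of the picture: columns of its width, rows of its height, amid what is visible of it).
The state is a dict: "time_s": time; "q": joint angles; "qvel": joint speeds; "joint_efforts": joint torques, N m; "position": TCP position; "tool_rot": TCP orientation; "ft_force": force on the tool from outside, world axes, zero at the start; "wrist_torque": the same for the moment, N m; "grip_width": finger opening in m.
Only numpy, scipy, OpenCV 4.12 (cv2) and the standard library are available. Lean on these libraries where they do the work, as an engineer would, in place of code of your own. Each camera call takes 0.05 s, during which the arm holds its last target.

### The job

The steel rack on the canteen counter holds two lidded pans with one empty place between them. From the containers standing on the counter in front of it, take the pan of the same shape and size as those two and lower it into the empty place, so that it stands flat on the rack's floor, centred and square with the rack, then let go. Do not drop it in, and do not shift the two pans already in the rack.

Things in the scene. Friction and masses are not known exactly. Their poses are not given: they have to be found in the camera images.
- pan: Loose lidded steel pan on the counter: rim 96 mm along its x, 76 along its y (body below 88 x 68); lid top 70 mm above the underside. Centred on the lid a black bridge handle: level bar 50 mm long along y, 14 thick along x, 92 to 112 mm above the underside; pinch it along x. 0.3 to 0.6 kg. Origin: centre of underside, z up; a half turn is the same. Bystanders, same handle: wider pan 96 x 124, round tub.
- rack_gap (a point): Centre of the empty place, on the rack floor's top face (6 mm above the counter); x runs across the rack, y along the row. Rack fixed, inside 116 mm across (x), 282 long (y); lips along the long sides reach 10 mm above its floor, end cheeks 44 mm. The gap between the neighbours' rims is 96 to 104 mm along y. The pan belongs here, its x along this x, underside on the floor.
- left_pan: The pan standing loose in the rack on the +y side of the empty place, about 88 mm from its centre; the same as pan (handle top 118 mm above the counter). Must stay put.
- right_pan: The pan standing loose in the rack on the -y side of the empty place, about 88 mm from its centre; the same as pan. Must stay put.
Not all that is in view belongs to the job. Leave any orange or pink look-alike of the pan alone.

How it is judged (in metres and radians):
At the end, for the whole second after the job is handed in: The pan stands in the empty place: its origin within 15 mm of the place's centre along the rack and across it and within 6 mm of the rack's floor in height, square with the rack within 0.2 rad, at rest; it and both neighbours upright within 0.12 rad (x of pan in the frame of rack_gap between -0.015 and 0.015 m and y of pan in the frame of rack_gap between -0.015 and 0.015 m and z of pan in the frame of rack_gap between -0.006 and 0.006 m and angle between the x axis of pan and the x axis of rack_gap, either way round below 0.2 rad and angle between each of pan, left_pan, right_pan's own z axis and vertical below 0.12 rad and linear speed of pan below 0.02 m/s); the robot touches nothing.
It fails at once if a pan already in the rack is shifted by more than 12 mm (distance of any of left_pan, right_pan from where it was at the start of the episode above 0.012 m).
It fails at once if the pan is let go while its underside is more than 40 mm above the rack's floor (z of pan in the frame of rack_gap above 0.04 m and contact force between pan and the fingers below 0.05 N).
It also fails if it takes over 45 s, if anything falls off the work surface, if the arm or the gripper's body presses on something with over 40 N, if the wrist force passes 120 N, or if a joint passes its speed limit or range.

## Working session

There is one attempt and no reset: what is moved stays moved. The work goes in short steps, Python scripts to look and compute and a tool call to move; the robot and the scene stay as the last step left them, time stands still between calls to the robot, and variables do not carry over. Pictures are saved under pics/ and viewed, and the job is handed in when it is done.

Besides the shell and the picture viewer there is one more tool, called as name([rows], argument=value, ...), one row to a line, values as JSON. drive_tool: Moves the arm, as the interface text tells. Its arguments: {"type":"object","properties":{"targets":{"type":"array"},"force":{"type":"number"}},"required":["targets"]}

```bash
ls; mkdir -p pics; cat > h.py <<'E'
import numpy as np,cv2
from rig import *
def P(d):
    R=cv2.Rodrigues(np.array(d['rvec'],float))[0]; return R,np.array(d['tvec'],float).ravel()
def ray(d,u,v,fish=False):
    R,t=P(d); x=(u-d['cx'])/d['fx']; y=(v-d['cy'])/d['fy']
    if fish:
        r=np.hypot(x,y); k=np.sin(r)/r if r>1e-9 else 1; c=np.array([x*k,y*k,np.cos(r)])
    else: c=np.array([x,y,1.])
    w=R.T@c; return -R.T@t,w/np.linalg.norm(w)
def atz(d,u,v,z,fish=False):
    o,w=ray(d,u,v,fish); return o+w*(z-o[2])/w[2]
def tri(rs):
    A=np.zeros((3,3));b=np.zeros(3)
    for o,w in rs:
        M=np.eye(3)-np.outer(w,w);A+=M;b+=M@o
    p=np.linalg.solve(A,b); return p,[float(np.linalg.norm((np.eye(3)-np.outer(w,w))@(p-o))) for o,w in rs]
def proj(d,p,fish=False):
    R,t=P(d); c=R@np.array(p,float)+t
    if fish:
        th=np.arctan2(np.hypot(c[0],c[1]),c[2]); k=th/np.hypot(c[0],c[1]); return d['cx']+d['fx']*c[0]*k,d['cy']+d['fy']*c[1]*k
    return d['cx']+d['fx']*c[0]/c[2],d['cy']+d['fy']*c[1]/c[2]
def save(d,n): cv2.imwrite('pics/'+n+'.png',d['image'][:,:,::-1])
E
python3 - <<'E'
from h import *
import pickle
np.set_printoptions(precision=4,suppress=True)
D={}
for n in ['side','top','wrist']:
    d=get_image(n);D[n]=d;save(d,n+'0')
    R,t=P(d);print(n,d['fx'],d['cx'],d['cy'],-R.T@t,R.tolist())
    for l in ['pan','rack_gap','left_pan','right_pan']:
        try: print(l,[(round(r['at'][0]*512),round(r['at'][1]*384),round(r['p'],2)) for r in recognise(l,d)])
        except Exception as e: print(l,e)
pickle.dump(D,open('D0.pkl','wb'))
o=observe();print(o,grasp_offset)
E
```

```text
pics
side 491.26971964019896 253.39081464544248 192.06591952584483 [-0.0915  0.6524  0.918 ] [[-0.7449174911649357, -0.6671563423289397, -0.0005884274028278291], [-0.4713100711767071, 0.5268679763727979, -0.7073025889110258], [0.47219143169264, -0.5266047382649561, -0.7069106743238156]]
pan [(253, 311, 0.93), (388, 176, 0.76), (300, 176, 0.71), (261, 206, 0.59)]
rack_gap [(192, 178, 0.66)]
left_pan [(165, 176, 0.96)]
right_pan [(224, 152, 0.65)]
top 447.15180722845577 262.68508514167496 196.85174043526393 [ 0.4056 -0.0052  1.0789] [[0.015632442660703738, -0.9998130684627341, 0.011377823499758973], [-0.9958185105711815, -0.01659229545762453, -0.08983423476181107], [0.09000622611938067, -0.009925918727189537, -0.9958917387935138]]
pan [(380, 286, 0.97), (140, 297, 0.91), (311, 221, 0.89), (245, 219, 0.8)]
rack_gap [(248, 126, 0.82)]
left_pan [(210, 110, 0.83)]
right_pan [(285, 127, 0.57)]
wrist 297.3186396354542 248.0691870876527 187.00041283065923 [ 0.2004 -0.5168  0.374 ] [[0.24328112914634725, -0.9699557772952054, -0.0002868674480780431], [-0.9327399938986374, -0.23402790615642355, 0.27427548727877704], [-0.26610222844472553, -0.0664584775005754, -0.9616511190577676]]
pan [(83, 16, 0.93)]
rack_gap []
left_pan []
right_pan []
{'time_s': 0.75, 'q': array([-88.3114,  21.8056,  74.336 ,  -0.    ,  83.8571, -12.3348]), 'qvel': array([-0.0155,  0.0411, -0.0857,  0.0302,  0.0381,  0.0553]), 'joint_efforts': array([  0.0011, -44.8272, -23.1448,  -0.0002,   0.0005,  -0.    ]), 'position': array([ 0.1333, -0.5336,  0.2313]), 'tool_rot': array([[ 0.    ,  0.9702,  0.2423],
       [-0.    ,  0.2423, -0.9702],
       [-1.    , -0.    ,  0.    ]]), 'ft_force': array([ 0.225 , -0.4913,  0.3034]), 'wrist_torque': array([-0.0472,  0.006 ,  0.0031]), 'grip_width': 0.08517347834013186} 0.0187
```

View pics/side0.png

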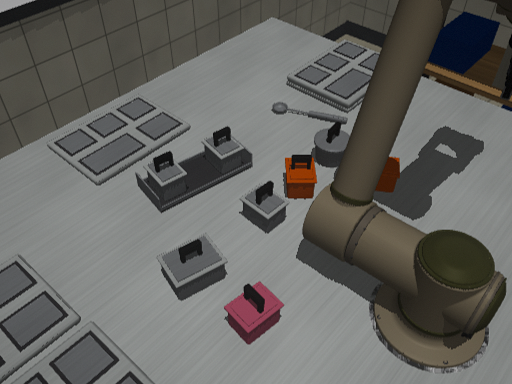

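View pics/top0.png

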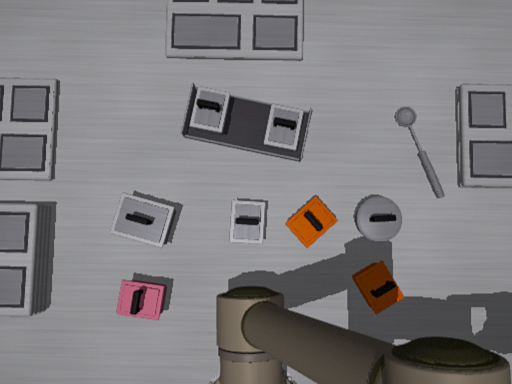

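View pics/wrist0.png

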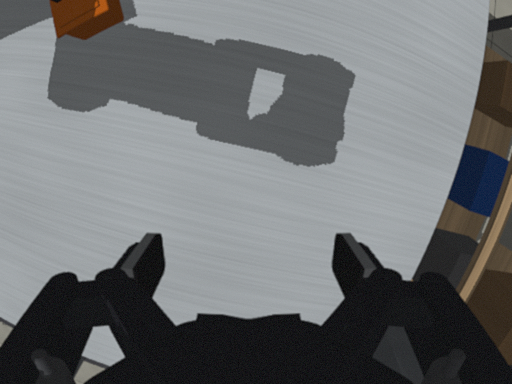

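```bash
python3 - <<'E'
import cv2,numpy as np
a=cv2.imread('pics/top0.png');b=cv2.imread('pics/side0.png')
A=cv2.resize(a[75:260,170:320],None,fx=3,fy=3,interpolation=cv2.INTER_CUBIC)
B=cv2.resize(b[110:240,130:330],None,fx=4,fy=4,interpolation=cv2.INTER_CUBIC)
cv2.imwrite('pics/ca.png',A);cv2.imwrite('pics/cb.png',B)
E
```

```text
(no output)
```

View pics/ca.png

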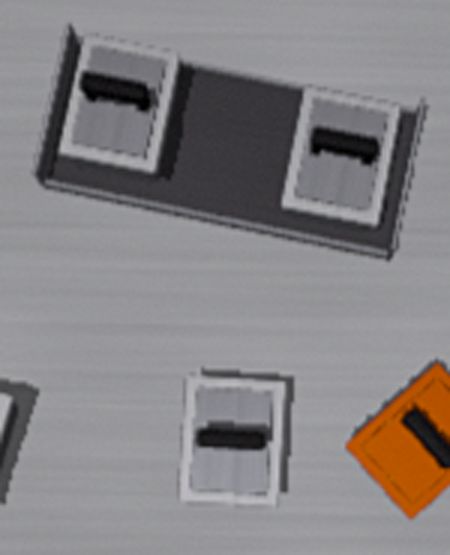

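View pics/cb.png

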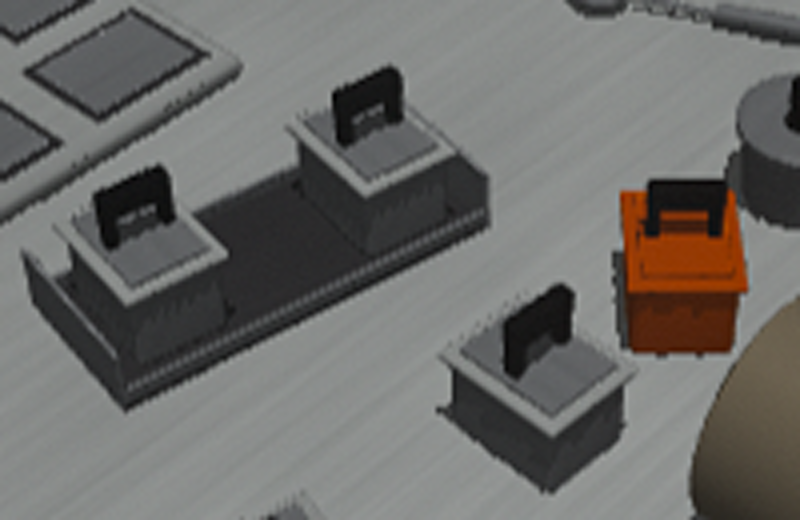

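```bash
cat > fit.py <<'E'
from h import *
import pickle
from scipy.optimize import least_squares
np.set_printoptions(precision=4,suppress=True)
D=pickle.load(open('D0.pkl','rb'));T,S=D['top'],D['side']
ft=lambda l:[(170+(u+.5)/3-.5,75+(v+.5)/3-.5) if u is not None else None for u,v in l]
fs=lambda l:[(130+(u+.5)/4-.5,110+(v+.5)/4-.5) if u is not None else None for u,v in l]
N=(None,None)
# corners order: (+x,+y),(+x,-y),(-x,-y),(-x,+y)
K={'pan':(ft([(185,377),(285,378),(276,504),(180,499)]),fs([(441,355),(525,292),(637,370),(547,433)])),
'left':(ft([(80,35),(180,55),(157,174),(60,155)]),fs([(57,228),N,(228,253),(128,305)])),
'right':(ft([(304,87),(400,106),(378,225),(283,208)]),fs([(287,125),N,(458,150),(367,196)]))}
C=np.array([(48,38),(48,-38),(-48,-38),(-48,38)])/1000
def corners(p):
    c,s=np.cos(p[3]),np.sin(p[3]); return [np.array([p[0]+c*a-s*b,p[1]+s*a+c*b,p[2]]) for a,b in C]
def res(p,k):
    r=[]
    for d,l in zip((T,S),k):
        for q,m in zip(corners(p),l):
            if m is None: continue
            u,v=proj(d,q); r+= [u-m[0],v-m[1]]
    return r
if __name__=='__main__':
    F={}
    for n,k in K.items():
        g=atz(T,*np.mean(k[0],0),.07)
        f=least_squares(res,[g[0],g[1],.07,0],args=(k,),loss='soft_l1');F[n]=f.x
        print(n,f.x[:3],np.degrees(f.x[3]),np.round(f.fun,1))
    L,R=F['left'],F['right'];m=(L+R)/2;d=L-R
    print('mid',m,'dist',np.hypot(*d[:2]),'row yaw',np.degrees(np.arctan2(-d[0],d[1])))
    # bar ends triangulated
    B={'pan':[((197,437),(512,357)),((266,437),None)]}
    for n,bt,bs in [('pan',(231,432),(540,305)),('left',(116,84),(133,190)),('right',(345,140),(367,91))]:
        print('bar',n,tri([ray(T,*ft([bt])[0]),ray(S,*fs([bs])[0])]))
E
python3 fit.py
```

```text
pan [0.442  0.0196 0.0639] -2.5443740891419906 [ 0.2 -1.5  0.2  0.2  0.7  0.5 -0.9  0.1 -1.2 -0.2 -0.5 -0.   0.2 -0.2
  1.1  0.9]
left [0.6971 0.1106 0.0702] -9.522696336517372 [ 0.9  0.1 -0.1 -0.7 -0.3 -0.2 -0.6  0.1 -1.1 -0.6  1.4  0.4  0.6  0.4]
right [ 0.6594 -0.0604  0.0706] -9.649368948942422 [-0.1 -0.   0.3 -0.4  0.3  0.3 -0.7 -0.1 -0.5 -0.2  0.4  0.1  0.2  0.3]
mid [ 0.6783  0.0251  0.0704 -0.1673] dist 0.17505708174506338 row yaw -12.424288737022543
bar pan (array([0.4439, 0.0181, 0.1095]), [0.0016671765697373526, 0.0016671765697372782])
bar left (array([0.7009, 0.1088, 0.109 ]), [9.413661093750703e-05, 9.413661093737177e-05])
bar right (array([ 0.662 , -0.0609,  0.1084]), [8.77188126724276e-09, 8.771881296011968e-09])
```

```bash
cat > ov.py <<'E'
from fit import *
import sys
def seg(p,z): 
    x,y,yaw=p[0],p[1],np.radians(p[2]);c,s=np.cos(yaw),np.sin(yaw)
    return [np.array([x+c*a-s*b,y+s*a+c*b,z]) for a,b in [(.058,.141),(.058,-.141),(-.058,-.141),(-.058,.141)]]
def draw(p,name):
    out=[]
    for d,(x0,y0,x1,y1),k in ((T,(170,75,320,170),4),(S,(130,110,260,210),4)):
        im=cv2.resize(d['image'][y0:y1,x0:x1,::-1],None,fx=k,fy=k,interpolation=cv2.INTER_CUBIC)
        f=lambda q:tuple(int(round(v)) for v in ((proj(d,q)[0]-x0+.5)*k,(proj(d,q)[1]-y0+.5)*k))
        a=seg(p,.016)
        b=seg(p,.05)
        for i,j in((0,1),(2,3)): cv2.line(im,f(a[i]),f(a[j]),(0,255,0),1)
        for i,j in((1,2),(3,0)): cv2.line(im,f(b[i]),f(b[j]),(0,255,255),1)
        for i in range(4): cv2.line(im,f(b[i]),f(seg(p,.006)[i]),(255,255,0),1)
        im=im[:,:600]; im=cv2.copyMakeBorder(im,0,0,0,600-im.shape[1],cv2.BORDER_CONSTANT); out.append(im)
    o=np.vstack(out); o=cv2.resize(o,None,fx=.75,fy=.75,interpolation=cv2.INTER_AREA);cv2.imwrite('pics/'+name+'.png',o)
if __name__=='__main__': draw([float(v) for v in sys.argv[1:4]],sys.argv[4])
E
python3 ov.py .6783 .0251 -11 ov1
```

```text
(no output)
```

View pics/ov1.png

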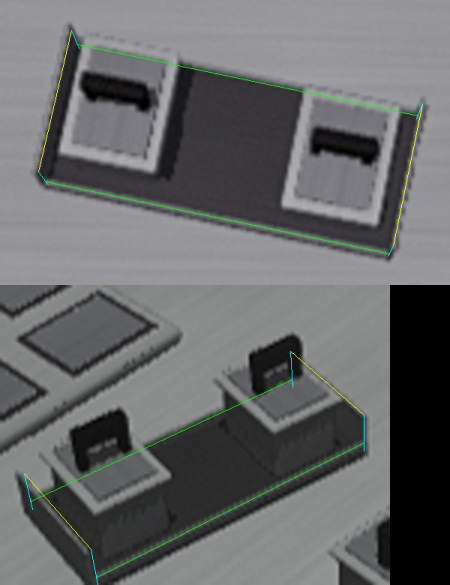

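```bash
cat > plan.py <<'E'
# python3 plan.py x y z yawdeg(tool z axis) grip : how far to go in tool axes
import sys
from h import *
from scipy.spatial.transform import Rotation as Ro
np.set_printoptions(precision=4,suppress=True)
def plan(tx,ty,tz,yaw,g,o=None,step=.046,tstep=.14):
    o=o or observe(); p=np.array(o['position']);R=np.array(o['tool_rot'])
    y=np.radians(yaw);z=np.array([np.cos(y),np.sin(y),0]);x=np.array([0,0,-1.]);Rt=np.c_[x,np.cross(z,x),z]
    rv=Ro.from_matrix(R.T@Rt).as_rotvec();d=np.array([tx,ty,tz])-p
    n=max(1,int(np.ceil(np.linalg.norm(d)/step)),int(np.ceil(np.linalg.norm(rv)/tstep)))
    print('t',o['time_s'],'pos',p,'turn',rv,'dist',d,'n',n,'grip',o['grip_width'],'F',o['ft_force'])
    for i in range(n):
        s=np.round(R.T@(d/n)/.05,2 if n>1 else 3);r=np.round(rv/n,3)
        print([*(s+0.).tolist(),*(r+0.).tolist(),g]); R=R@Ro.from_rotvec(r).as_matrix()
if __name__=='__main__': plan(*map(float,sys.argv[1:6]))
E
python3 plan.py .442 .0195 .25 -2.5 1
```

```text
t 0.75 pos [ 0.1333 -0.5336  0.2313] turn [-1.2824  0.      0.    ] dist [0.3087 0.5531 0.0187] n 14 grip 0.08517347834013186 F [ 0.225  -0.4913  0.3034]
[-0.03, 0.62, -0.66, -0.092, 0.0, 0.0, 1.0]
[-0.03, 0.68, -0.6, -0.092, 0.0, 0.0, 1.0]
[-0.03, 0.73, -0.54, -0.092, 0.0, 0.0, 1.0]
[-0.03, 0.78, -0.47, -0.092, 0.0, 0.0, 1.0]
[-0.03, 0.82, -0.39, -0.092, 0.0, 0.0, 1.0]
[-0.03, 0.85, -0.32, -0.092, 0.0, 0.0, 1.0]
[-0.03, 0.87, -0.24, -0.092, 0.0, 0.0, 1.0]
[-0.03, 0.89, -0.16, -0.092, 0.0, 0.0, 1.0]
[-0.03, 0.9, -0.07, -0.092, 0.0, 0.0, 1.0]
[-0.03, 0.9, 0.01, -0.092, 0.0, 0.0, 1.0]
[-0.03, 0.9, 0.09, -0.092, 0.0, 0.0, 1.0]
[-0.03, 0.89, 0.18, -0.092, 0.0, 0.0, 1.0]
[-0.03, 0.87, 0.26, -0.092, 0.0, 0.0, 1.0]
[-0.03, 0.84, 0.33, -0.092, 0.0, 0.0, 1.0]
```

drive_tool([
  [[-0.03,0.62,-0.66,-0.092,0,0,1],[-0.03,0.68,-0.6,-0.092,0,0,1],[-0.03,0.73,-0.54,-0.092,0,0,1],[-0.03,0.78,-0.47,-0.092,0,0,1],[-0.03,0.82,-0.39,-0.092,0,0,1]],
])

```text
time_s: 1.25
position: [0.2445, -0.3338, 0.239]
tool_rot: [[0.0, 0.76, 0.65], [-0.0, 0.65, -0.76], [-1.0, -0.0, 0.0]]
ft_force: [0.1, 0.5, -0.1]
grip_width: 0.0854
```

drive_tool([
  [[-0.03,0.85,-0.32,-0.092,0,0,1],[-0.03,0.87,-0.24,-0.092,0,0,1],[-0.03,0.89,-0.16,-0.092,0,0,1],[-0.03,0.9,-0.07,-0.092,0,0,1],[-0.03,0.9,0.01,-0.092,0,0,1]],
])

```text
time_s: 1.75
position: [0.3543, -0.1363, 0.2467]
tool_rot: [[0.001, 0.392, 0.92], [-0.001, 0.92, -0.392], [-1.0, -0.0, 0.001]]
ft_force: [1.1, -0.5, -0.3]
grip_width: 0.085
```

drive_tool([
  [[-0.03,0.9,0.09,-0.092,0,0,1],[-0.03,0.89,0.18,-0.092,0,0,1],[-0.03,0.87,0.26,-0.092,0,0,1],[-0.03,0.84,0.33,-0.092,0,0,1],[0,0,0,0,0,0,1]],
])

```text
time_s: 2.25
position: [0.4433, 0.024, 0.2524]
tool_rot: [[0.001, 0.03, 1.0], [0.001, 1.0, -0.03], [-1.0, 0.001, 0.001]]
ft_force: [0.2, -0.1, 0.8]
grip_width: 0.0857
```

```bash
python3 plan.py .442 .0195 .25 -2.5 1; python3 - <<'E'
from h import *
import pickle
d=get_image('wrist');save(d,'w1');pickle.dump(d,open('w1.pkl','wb'))
print([(r['at'][0]*512,r['at'][1]*384,r['p']) for r in recognise('pan',d)])
E
```

```text
t 2.25 pos [0.4433 0.024  0.2524] turn [ 0.0141  0.0008 -0.0009] dist [-0.0013 -0.0045 -0.0024] n 1 grip 0.0856922090230521 F [ 0.1651 -0.1414  0.7522]
[0.047, -0.092, -0.024, 0.014, 0.001, -0.001, 1.0]
[(100.096, 15.8976, 0.95), (252.0064, 276.0192, 0.76), (245.504, 168.0, 0.71), (173.6192, 317.6064, 0.64)]
```

View pics/w1.png

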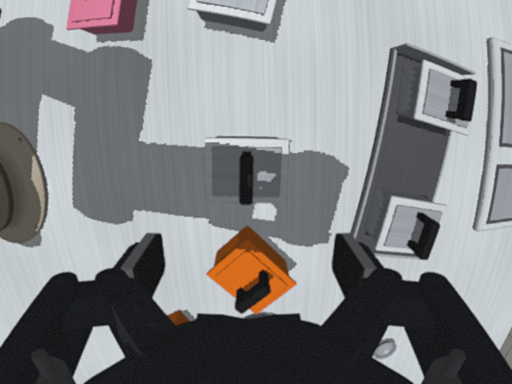

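```bash
python3 - <<'E'
from h import *
import pickle
np.set_printoptions(precision=4,suppress=True)
d=pickle.load(open('w1.pkl','rb'))
im=d['image']
A=cv2.resize(im[125:220,190:310,::-1],None,fx=6,fy=6,interpolation=cv2.INTER_CUBIC);A=cv2.convertScaleAbs(A,alpha=1.5);cv2.imwrite('pics/w1c.png',A)
print('bar pred',proj(d,[.443,.0185,.11],True))
for uv in [(246,154),(246,203),(241,178),(251,178)]: print(uv,atz(d,*uv,.11,True))
for uv in [(206,143),(290,143)]: print(uv,atz(d,*uv,.07,True))
print(-P(d)[0].T@P(d)[1])
E
```

```text
bar pred (np.float64(248.11533225895494), np.float64(181.0711038160498))
(246, 154) [0.4417 0.0457 0.11  ]
(246, 203) [ 0.4402 -0.0044  0.11  ]
(241, 178) [0.4361 0.0218 0.11  ]
(251, 178) [0.4459 0.0216 0.11  ]
(206, 143) [0.3974 0.0529 0.07  ]
(290, 143) [0.4903 0.0503 0.07  ]
[0.445  0.0933 0.3952]
```

View pics/w1c.png

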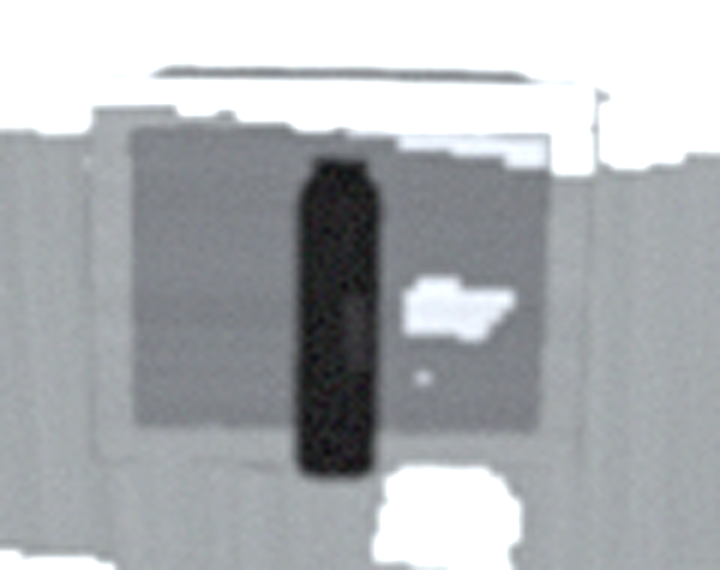

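```bash
python3 plan.py .4415 .020 .086 -2.0 1
```

```text
t 2.35 pos [0.442  0.0209 0.2522] turn [-0.0012 -0.0004  0.0002] dist [-0.0005 -0.0009 -0.1662] n 4 grip 0.08542035557169121 F [-0.2488  0.3263 -0.1884]
[0.83, 0.0, 0.0, 0.0, 0.0, 0.0, 1.0]
[0.83, 0.0, 0.0, 0.0, 0.0, 0.0, 1.0]
[0.83, 0.0, 0.0, 0.0, 0.0, 0.0, 1.0]
[0.83, 0.0, 0.0, 0.0, 0.0, 0.0, 1.0]
```

drive_tool([
  [[0.9,0,0,0,0,0,1],[0.9,0,0,0,0,0,1],[0.9,0,0,0,0,0,1],[0.6,0,0,0,0,0,1],[0,0,0,0,0,0,1]],
])

```text
time_s: 2.85
position: [0.4398, 0.0193, 0.0848]
tool_rot: [[-0.007, 0.041, 0.999], [0.001, 0.999, -0.041], [-1.0, 0.001, -0.007]]
ft_force: [-0.7, -0.5, 1.1]
grip_width: 0.0852
```

```bash
python3 plan.py .4415 .020 .086 -2.0 1; python3 -c "
from h import *
d=get_image('wrist');save(d,'w2')"
```

```text
t 2.85 pos [0.4398 0.0193 0.0848] turn [-0.0059 -0.0071 -0.0011] dist [0.0017 0.0007 0.0012] n 1 grip 0.08518654687023458 F [-0.7149 -0.4827  1.0624]
[-0.024, 0.016, 0.033, -0.006, -0.007, -0.001, 1.0]
```

View pics/w2.png

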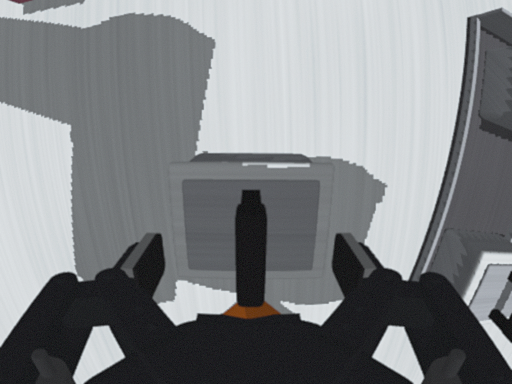

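drive_tool([
  [[0,0,0,0,0,0,-1],[0,0,0,0,0,0,-1],[0,0,0,0,0,0,-1],[0,0,0,0,0,0,-1],[0,0,0,0,0,0,-1]],
], force=60)

```text
time_s: 3.4
position: [0.442, 0.0202, 0.0877]
tool_rot: [[0.0, 0.038, 0.999], [-0.0, 0.999, -0.038], [-1.0, -0.0, 0.0]]
ft_force: [-2.8, -2.1, 1.3]
grip_width: 0.0127
```

drive_tool([
  [[0,0,0,0,0,0,-1],[0,0,0,0,0,0,-1],[-0.1,0,0,0,0,0,-1],[-0.2,0,0,0,0,0,-1],[-0.2,0,0,0,0,0,-1]],
])

```text
time_s: 3.9
position: [0.4419, 0.0202, 0.1129]
tool_rot: [[-0.001, 0.038, 0.999], [0.0, 0.999, -0.038], [-1.0, 0.0, -0.001]]
ft_force: [-0.2, 0.2, -5.1]
grip_width: 0.0131
```

```bash
python3 plan.py .4419 .0202 .245 -2.2 -1;echo; python3 - <<'E'
from plan import *
o=dict(observe());o['position']=np.array([.4419,.0202,.245]);plan(.675,.025,.245,-11.3,-1,o,step=.034)
E
```

```text
t 3.9 pos [0.4419 0.0202 0.1129] turn [ 0.0004 -0.0007 -0.0002] dist [ 0.     -0.      0.1321] n 3 grip 0.013062726852589152 F [-0.1796  0.1961 -5.0923]
[-0.88, 0.0, 0.0, 0.0, 0.0, 0.0, -1.0]
[-0.88, 0.0, 0.0, 0.0, 0.0, 0.0, -1.0]
[-0.88, 0.0, 0.0, 0.0, 0.0, 0.0, -1.0]

t 3.9 pos [0.4419 0.0202 0.245 ] turn [ 0.1593 -0.0007 -0.0001] dist [0.2331 0.0048 0.    ] n 7 grip 0.013062726852589152 F [-0.1796  0.1961 -5.0923]
[0.0, 0.04, 0.66, 0.023, 0.0, 0.0, -1]
[0.0, 0.05, 0.66, 0.023, 0.0, 0.0, -1]
[0.0, 0.07, 0.66, 0.023, 0.0, 0.0, -1]
[0.0, 0.08, 0.66, 0.023, 0.0, 0.0, -1]
[0.0, 0.1, 0.66, 0.023, 0.0, 0.0, -1]
[0.0, 0.12, 0.66, 0.023, 0.0, 0.0, -1]
[0.0, 0.13, 0.65, 0.023, 0.0, 0.0, -1]
```

drive_tool([
  [[-0.4,0,0,0,0,0,-1],[-0.7,0,0,0,0,0,-1],[-0.7,0,0,0,0,0,-1],[-0.5,0,0,0,0,0,-1],[-0.3,0,0,0,0,0,-1]],
])

```text
time_s: 4.4
position: [0.4422, 0.0202, 0.2451]
tool_rot: [[0.003, 0.038, 0.999], [-0.001, 0.999, -0.038], [-1.0, -0.001, 0.003]]
ft_force: [0.7, 0.1, -4.3]
grip_width: 0.013
```

drive_tool([
  [[0,0.03,0.4,0.023,0,0,-1],[0,0.05,0.66,0.023,0,0,-1],[0,0.07,0.66,0.023,0,0,-1],[0,0.08,0.66,0.023,0,0,-1],[0,0.1,0.66,0.023,0,0,-1]],
])

```text
time_s: 4.9
position: [0.5958, 0.0234, 0.2428]
tool_rot: [[-0.0, 0.153, 0.988], [0.0, 0.988, -0.153], [-1.0, 0.0, -0.0]]
ft_force: [-0.4, -0.5, -4.3]
grip_width: 0.0126
```

drive_tool([
  [[0,0.12,0.66,0.023,0,0,-1],[0,0.12,0.5,0.021,0,0,-1],[0,0.04,0.3,0,0,0,-1],[0,0,0.15,0,0,0,-1],[0,0,0,0,0,0,-1]],
])

```text
time_s: 5.4
position: [0.6767, 0.023, 0.242]
tool_rot: [[-0.001, 0.196, 0.981], [0.0, 0.981, -0.196], [-1.0, -0.0, -0.001]]
ft_force: [0.1, 0.0, -5.3]
grip_width: 0.0129
```

```bash
python3 plan.py .6783 .0251 .245 -11.3 -1; python3 -c "
from h import *
import pickle
D={}
for n in ['wrist','side','top']:
    D[n]=get_image(n);save(D[n],n+'3')
pickle.dump(D,open('D3.pkl','wb'))
a=np.vstack([D['side']['image'][60:260,100:350],D['top']['image'][50:250,130:380]])[:,:,::-1]
cv2.imwrite('pics/st3.png',np.hstack([cv2.resize(a[:200],None,fx=1.6,fy=1.6),cv2.resize(a[200:],None,fx=1.6,fy=1.6)]))
"
```

```text
t 5.4 pos [0.6767 0.023  0.242 ] turn [ 0.0001 -0.0009  0.0001] dist [0.0016 0.0021 0.003 ] n 1 grip 0.012873364292710889 F [ 0.1168  0.0321 -5.3224]
[-0.06, 0.048, 0.024, 0.0, -0.001, 0.0, -1.0]
```

View pics/wrist3.png

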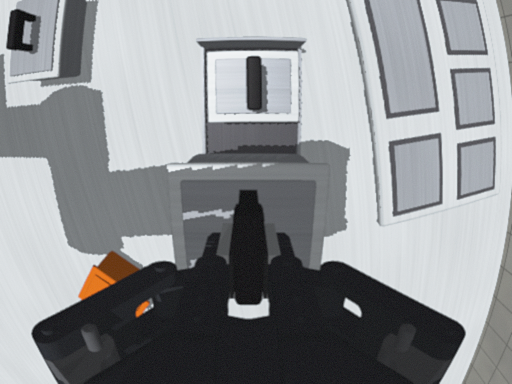

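View pics/st3.png

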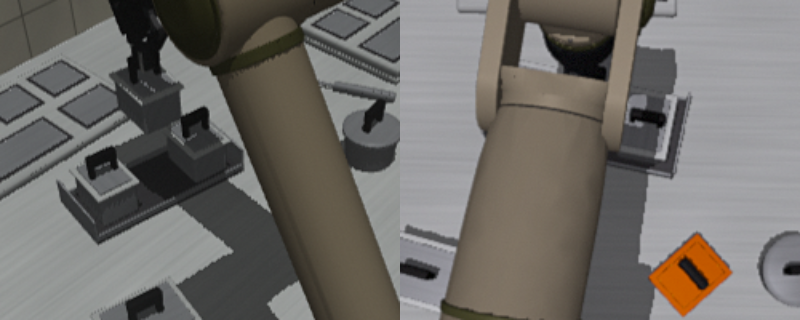

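```bash
python3 - <<'E'
from h import *
import pickle
np.set_printoptions(precision=4,suppress=True)
d=pickle.load(open('D3.pkl','rb'))['wrist']
y=np.radians(-11.3);c,s=np.cos(y),np.sin(y);g=np.array([.6783,.0251])
fr=lambda p:np.array([[c,s],[-s,c]])@(p[:2]-g)
A=cv2.resize(d['image'][30:290,160:345,::-1],None,fx=2.3,fy=2.3,interpolation=cv2.INTER_CUBIC);cv2.imwrite('pics/w3c.png',A)
print('tcp',fr(np.array([.6767,.023])))
for n,uv,z in [('heldL',(167,165),.2243),('heldR',(329,165),.2243),('LnearL',(208,122),.076),('LnearR',(299,123),.076),('LfarL',(209,52),.076),('LfarR',(299,52),.076),('cheekL',(198,40),.05),('cheekR',(306,40),.05),('barT',(254,57),.118),('barB',(254,110),.118),('lipL',(206,140),.016),('lipR',(300,135),.016)]: 
    print(n,fr(atz(d,*uv,z,True)))
E
```

```text
tcp [-0.0012 -0.0024]
heldL [-0.0473  0.0341]
heldR [0.0441 0.0342]
LnearL [-0.0433  0.0491]
LnearR [0.0513 0.0484]
LfarL [-0.0418  0.1228]
LfarR [0.0506 0.1234]
cheekL [-0.0578  0.1422]
cheekR [0.063  0.1429]
barT [0.0035 0.1099]
barB [0.0036 0.062 ]
lipL [-0.0544  0.023 ]
lipR [0.0633 0.0297]
```

View pics/w3c.png

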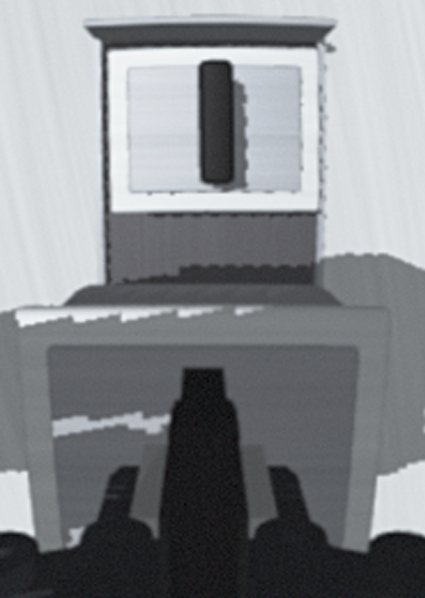

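drive_tool([
  [[0,0.09,0.07,0,0,0,-1],[0.3,0,0,0,0,0,-1],[0.5,0,0,0,0,0,-1],[0.3,0,0,0,0,0,-1],[0,0,0,0,0,0,-1]],
])

```text
time_s: 6.05
position: [0.6798, 0.0274, 0.1852]
tool_rot: [[-0.005, 0.196, 0.981], [0.001, 0.981, -0.196], [-1.0, -0.0, -0.005]]
ft_force: [0.1, -0.4, -4.4]
grip_width: 0.0128
```

```bash
python3 plan.py .6803 .0268 .0937 -11.3 -1; python3 -c "
from h import *
import pickle
D={}
for n in ['wrist','side']:
    D[n]=get_image(n);save(D[n],n+'4')
pickle.dump(D,open('D4.pkl','wb'))
a=cv2.resize(D['side']['image'][70:230,120:280],None,fx=3,fy=3,interpolation=cv2.INTER_CUBIC)[:,:,::-1]
cv2.imwrite('pics/s4.png',a)
"
```

```text
t 6.05 pos [0.6798 0.0274 0.1852] turn [ 0.0004 -0.0047  0.0002] dist [ 0.0005 -0.0006 -0.0915] n 2 grip 0.012798656943400042 F [ 0.0646 -0.3953 -4.3841]
[0.91, 0.0, 0.01, 0.0, -0.002, 0.0, -1.0]
[0.91, 0.0, 0.01, 0.0, -0.002, 0.0, -1.0]
```

View pics/wrist4.png

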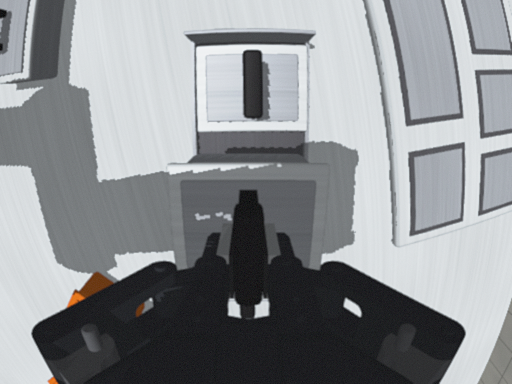

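View pics/s4.png

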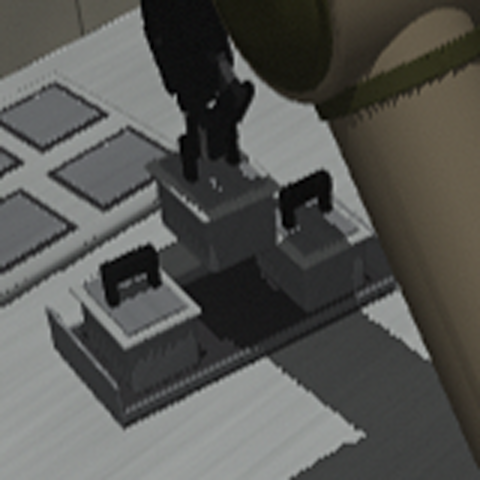

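drive_tool([
  [[0.2,0,0,0,0,0,-1],[0.4,0,0,0,0,0,-1],[0.4,0,0,0,0,0,-1],[0.2,0,0,0,0,0,-1],[0,0,0,0,0,0,-1]],
])

```text
time_s: 6.65
position: [0.6804, 0.027, 0.1261]
tool_rot: [[-0.002, 0.196, 0.981], [0.0, 0.981, -0.196], [-1.0, -0.0, -0.002]]
ft_force: [-0.6, -0.1, -5.0]
grip_width: 0.0128
```

```bash
python3 plan.py .6803 .0268 .0937 -11.3 -1; python3 -c "
from h import *
import pickle
D={}
for n in ['wrist','side']:
    D[n]=get_image(n);save(D[n],n+'5')
pickle.dump(D,open('D5.pkl','wb'))
a=cv2.resize(D['side']['image'][70:230,120:280],None,fx=3,fy=3,interpolation=cv2.INTER_CUBIC)[:,:,::-1]
cv2.imwrite('pics/s5.png',a)
"
```

```text
t 6.65 pos [0.6804 0.027  0.1261] turn [ 0.0002 -0.0023  0.0001] dist [-0.0001 -0.0002 -0.0324] n 1 grip 0.01277056215764758 F [-0.5993 -0.0896 -5.041 ]
[0.649, -0.005, 0.0, 0.0, -0.002, 0.0, -1.0]
```

View pics/wrist5.png

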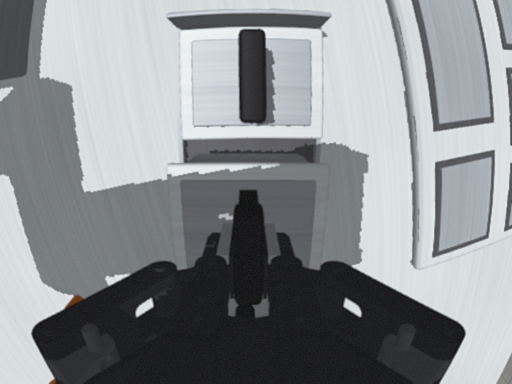

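View pics/s5.png

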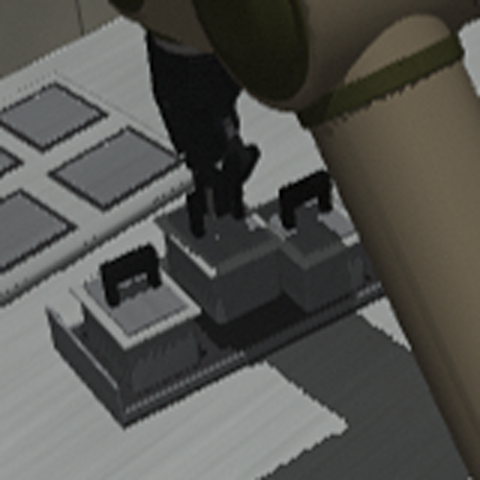

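```bash
python3 - <<'E'
from h import *
import pickle
np.set_printoptions(precision=4,suppress=True)
D=pickle.load(open('D5.pkl','rb'));d=D['wrist']
y=np.radians(-11.3);c,s=np.cos(y),np.sin(y);g=np.array([.6783,.0251])
fr=lambda p:np.array([[c,s],[-s,c]])@(p[:2]-g)
for n,uv,z in [('heldL',(168,165),.1084),('heldR',(329,165),.1084),('LnearL',(182,138),.076),('LnearR',(322,138),.076),('LfarL',(181,28),.076),('LfarR',(322,28),.076)]: print(n,fr(atz(d,*uv,z,True)))
d=D['side']
f=lambda u,v:(120+(u+.5)/3-.5,70+(v+.5)/3-.5)
for n,uv,z in [('heldNear',(213,278),.1084),('heldL',(157,212),.1084),('RL?',(258,208),.076),('LR',(201,312),.076),('Rnear',(305,258),.076)]: print(n,fr(atz(d,*f(*uv),z)))
E
```

```text
heldL [-0.0438  0.0388]
heldR [0.047  0.0389]
LnearL [-0.0424  0.0503]
LnearR [0.0502 0.0506]
LfarL [-0.0425  0.1242]
LfarR [0.0494 0.1246]
heldNear [-0.0524  0.0407]
heldL [0.0506 0.0341]
RL? [ 0.0378 -0.0592]
LR [-0.05    0.0545]
Rnear [-0.0451 -0.0543]
```

drive_tool([
  [[0.2,0,0,0,0,0,-1],[0.2,0,0,0,0,0,-1],[0.14,0,0,0,0,0,-1],[0.06,0,0,0,0,0,-1],[0,0,0,0,0,0,-1]],
])

```text
time_s: 7.25
position: [0.6807, 0.027, 0.0966]
tool_rot: [[-0.001, 0.196, 0.981], [0.0, 0.981, -0.196], [-1.0, -0.0, -0.001]]
ft_force: [-0.2, -0.0, -4.2]
grip_width: 0.0126
```

drive_tool([
  [[0.03,0,0,0,0,0,-1],[0.02,0,0,0,0,0,-1],[0,0,0,0,0,0,-1],[0,0,0,0,0,0,-1]],
])

```text
time_s: 7.65
position: [0.6809, 0.0269, 0.095]
tool_rot: [[0.0, 0.196, 0.981], [-0.0, 0.981, -0.196], [-1.0, -0.0, 0.0]]
ft_force: [0.5, -0.1, -5.3]
grip_width: 0.0128
```

drive_tool([
  [[0.02,0,0,0,0,0,-1],[0.02,0,0,0,0,0,-1],[0,0,0,0,0,0,-1],[0,0,0,0,0,0,-1]],
])

```text
time_s: 8.05
position: [0.681, 0.027, 0.0938]
tool_rot: [[0.001, 0.196, 0.981], [-0.0, 0.981, -0.196], [-1.0, 0.0, 0.001]]
ft_force: [-3.5, 0.7, 4.4]
grip_width: 0.013
```

Contact with the floor: the load went from −5 N to +4 N. Now releasing.

drive_tool([
  [[0,0,0,0,0,0,0],[0,0,0,0,0,0,0],[0,0,0,0,0,0,0],[0,0,0,0,0,0,0],[0,0,0,0,0,0,0]],
])

```text
time_s: 8.55
position: [0.6809, 0.0269, 0.0928]
tool_rot: [[0.0, 0.196, 0.981], [-0.0, 0.981, -0.196], [-1.0, 0.0, 0.0]]
ft_force: [0.4, -0.4, -0.4]
grip_width: 0.0429
```

drive_tool([
  [[-0.2,0,0,0,0,0,0],[-0.5,0,0,0,0,0,0],[-0.9,0,0,0,0,0,0],[-0.9,0,0,0,0,0,0],[-0.9,0,0,0,0,0,0]],
])

```text
time_s: 9.05
position: [0.6805, 0.027, 0.2657]
tool_rot: [[0.001, 0.196, 0.981], [-0.0, 0.981, -0.196], [-1.0, 0.0, 0.001]]
ft_force: [0.7, 0.7, -0.9]
grip_width: 0.0425
```

```bash
python3 -c "
from h import *
import pickle
D={}
for n in ['wrist','side']:
    D[n]=get_image(n);save(D[n],n+'6')
pickle.dump(D,open('D6.pkl','wb'))
a=cv2.resize(D['side']['image'][80:220,120:280],None,fx=4,fy=4,interpolation=cv2.INTER_CUBIC)[:,:,::-1]
cv2.imwrite('pics/s6.png',a)
"
```

```text
(no output)
```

View pics/wrist6.png

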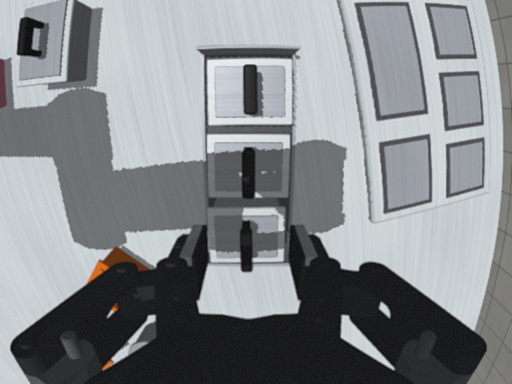

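View pics/s6.png

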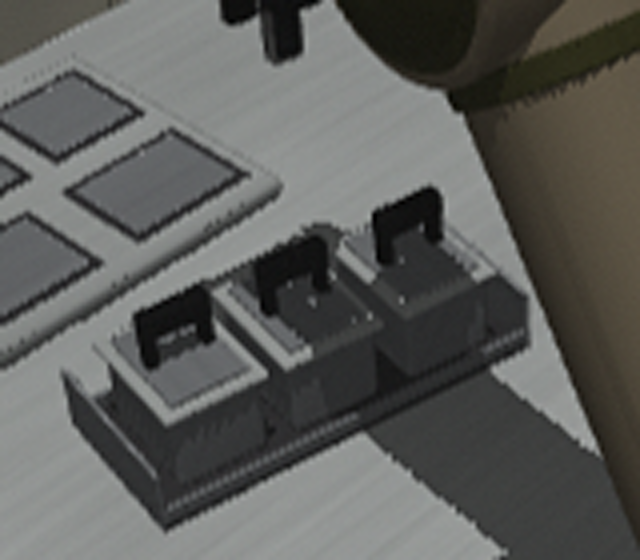

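```bash
python3 - <<'E'
from h import *
import pickle
np.set_printoptions(precision=4,suppress=True)
d=pickle.load(open('D6.pkl','rb'))['wrist']
y=np.radians(-11.3);c,s=np.cos(y),np.sin(y);g=np.array([.6783,.0251])
fr=lambda p:np.array([[c,s],[-s,c]])@(p[:2]-g)
for n,uv,z in [('Lbar top',(250,64),.118),('Lbar bot',(250,115),.118),('bar top',(248,146),.118),('bar bot',(248,198),.118),('Rbar top',(246,220),.118),('Rbar bot',(246,271),.118)]: print(n,fr(atz(d,*uv,z,True)))
S=pickle.load(open('D6.pkl','rb'))['side'];o=lambda u,v:(120+(u+.5)/4-.5,80+(v+.5)/4-.5)
print('side/wrist bar tri',tri([ray(S,*o(291,255)),ray(d,248,172,True)]))
s=observe();print(s['time_s'],s['ft_force'],s['grip_width']); close_job()
E
```

```text
Lbar top [0.0033 0.1115]
Lbar bot [0.0034 0.0614]
bar top [0.0015 0.0309]
bar bot [ 0.0016 -0.0228]
Rbar top [-0.0005 -0.0472]
Rbar bot [-0.0006 -0.1104]
side/wrist bar tri (array([0.6801, 0.0277, 0.1147]), [0.0009671677718565467, 0.0009671677718567453])
9.15 [ 0.0739 -0.2342 -0.0068] 0.042907981127121075
the job is handed in; nothing more can be done
```

I put the small steel pan into the rack's empty place and handed the job in at about 9.2 s of the 45 s. The pan was at (247, 221) in the first top view. I passed over the wider pan, the round tub, and the orange and pink look-alikes.

I gripped the pan by its bar and lowered it between the neighbours. I stopped when the wrist load changed from −5 N to +4 N, which showed it was resting on the floor. Then I opened the fingers and raised the arm clear.

**Final checks, from the wrist and side pictures:**
- **Centring:** the bar sits about 2 mm off centre across the rack and 3–4 mm along it, where 15 mm is allowed.
- **Height:** the bar triangulates to about 0.115 m, against the 0.118 m handle top from the task text. That agrees within the few-millimetre error of picking points in the pictures.
- **Squareness:** the pan looks upright and square with the rack.
- **Neighbours:** the left pan measured within a few millimetres of where it started. For the right pan, the last wrist readings were poor because the fingers partly hid it, but the side view shows it undisturbed.
- **Robot:** the gripper was about 0.17 m above the pan and touching nothing.

No check failed. My first estimates of the rack centre from the fixed cameras and the wrist camera differed by 3–4 mm across the rack, so I aimed between them.

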